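# Straighten the date-bar tray and put it back in its sleeve the right way round

## Robot

A 7-joint arm with a two-finger parallel gripper is mounted at the origin on the work surface. World frame = base frame: x ahead of the robot, y to its left, z up, the work surface at z = 0. Lengths are in mm, angles in rad, forces in N, time in s.
With the tool pointing down it reaches from about 400 to 850 mm from the base axis. Payload 4.4 kg.
Tool frame: the origin (TCP) lies midway between the tips of the shut fingers; the grasp point (between the pads) lies 19 mm behind it (r.grasp_offset is the x of the grasp point in the tool frame, in mm); x points along the fingers, z is the direction in which the jaws open and shut, and the axes are right-handed (so a half turn about x gives the same grasp; the last joint's range is limited). The gripper opens to 94 mm and grips with 3 to 60 N. Pads are 16 mm wide; open, the fingers measure 119 mm over their backs; the gripper's body (75 mm by 177 mm) begins 78 mm behind the grasp point.
Start: joints at [1.275, 0.628, 0.038, 1.517, -0.027, 0.996, -0.02], TCP at [148.087, -632.921, 205.478] pointing down, gripper open.
Joint ranges: [-3.06, 3.06], [-0.37, 2.12], [-1.25, 1.32], [0.18, 2.47], [-1.1, 4.24], [0.23, 1.98], [-2.94, 2.94]. Speed limits (rad/s): [2.57, 2.57, 3.14, 3.14, 3.14, 3.14, 3.14].

## Interface

Orientations are given as a unit quaternion [x, y, z, w].
In Python, from rig import r, jaws, solver, optics gives the robot as it stands. Calls block until the motion is done:
- r.goto(position, orientation): joint-space move of the TCP to a pose.
- r.move_l(position, rotation=None, rate=150): straight line of the TCP; rotation=None keeps the orientation; rate is the mean speed in mm/s.
- r.set_joints(angles): joint-space move.
- jaws.move_gripper(opening, f_grip=None): finger opening in mm; f_grip is the grip in N (None keeps the last); returns when the fingers have stopped.
- r.wait(seconds).
- solver.solve_ik(position, orientation): joint angles nearest the present ones, or None.
- r.get_state(): the state.
- optics.grab_frame(name): name is "scene" or "top"; returns the picture (384x512x3 uint8, blue, green, red); there is no depth.
- optics.calibration(name): a dict with "camera_matrix" (3x3 intrinsics, pixels), "distortion" ([k1, k2, p1, p2, k3] as OpenCV has them; the pictures are not rectified), "R" (3x3) and "t" (3): a world point X has camera coordinates R X + t. Camera axes: x right, y down, z forward; pixel columns grow to the right and rows downward; lengths in mm; the calibration is good to about 2 mm. A picture is of the moment at which its call begins. calibration takes no time and is no camera call.
A pose or a line that the arm cannot do raises r.Unreachable and nothing moves.
- r.finish_job(): hands the job in, once; it reports no verdict.
The state is a dict: "time": time; "joints": joint angles; "joint_velocities": joint speeds; "joint_torque": joint torques, N m; "tcp_pos": TCP position; "eef_rot": TCP orientation; "contact_force": force on the tool from outside, world axes, zero at the start; "torque": the same for the moment, N m; "finger_gap": finger opening in mm.
Only numpy, scipy, OpenCV 4.12 (cv2) and the standard library are available. Lean on these libraries where they do the work, as an engineer would, in place of code of your own. Each camera call takes 0.05 s, during which the arm holds its last target.

## Task

The tray of the date-bar box has been put in its sleeve the wrong way round, with its pull tab hidden inside. Slide the tray right out, arrange all the date bars, those lying askew in it and those left on the console, in one neat even row, each lying squarely across the tray centred on an inlaid mark (any marks will do), turn the tray end for end and slide it fully home so that its front is flush with the sleeve's mouth and only the tab sticks out. Leave the coffee pot, the date dish and the cups where they are.

Things in the scene. Friction and masses are not known exactly. Their poses are not given: they have to be found in the camera images.
- sleeve: Fixed three-sided tunnel, gold-tone steel sides and far end, clear roof, no floor: the tray slides on the console top. Inside 66 wide, 36 high, 184 mm deep; outside 74 wide, 39 high. Origin at table height on its centre line, midway along its inside. Own x runs along the tunnel: open mouth at x = -92 mm, inner face of the closed end at x = +92 mm.
- tray: Dark wooden open tray 182 long (own x), 60 wide, 15 mm high; floor 5, walls 4 mm thick; 250 g. Origin: centre of its underside. Pull tab on its -x end, +x end plain. Starts reversed in the sleeve (its x against the sleeve's), plain end 44 to 64 mm out of the mouth. Properly home, its x is along the sleeve's, its origin 1 mm beyond the sleeve's, its front 2 mm inside the mouth.
- tab (a point): Middle of the gold-tone pull tab, at x = -106 mm of the tray, 13 mm above its underside. The tab is a block 30 long (along the tray's x), 12 wide, 20 mm high; its top is 21 mm above the tray's underside.
- mark1 (a point): Centre of inlaid mark 1 of 5 on the tray floor, at x = -68 mm, y = 0 of the tray, 5 mm above its underside. A mark is a 27 x 41 mm flush gold-outlined rectangle, its long side across the tray; the marks are 34 mm apart.
- mark2 (a point): Centre of inlaid mark 2 of 5 on the tray floor, at x = -34 mm, y = 0 of the tray, 5 mm above its underside. A mark is a 27 x 41 mm flush gold-outlined rectangle, its long side across the tray; the marks are 34 mm apart.
- mark3 (a point): Centre of inlaid mark 3 of 5 on the tray floor, at x = 0 mm, y = 0 of the tray, 5 mm above its underside. A mark is a 27 x 41 mm flush gold-outlined rectangle, its long side across the tray; the marks are 34 mm apart.
- mark4 (a point): Centre of inlaid mark 4 of 5 on the tray floor, at x = 34 mm, y = 0 of the tray, 5 mm above its underside. A mark is a 27 x 41 mm flush gold-outlined rectangle, its long side across the tray; the marks are 34 mm apart.
- mark5 (a point): Centre of inlaid mark 5 of 5 on the tray floor, at x = 68 mm, y = 0 of the tray, 5 mm above its underside. A mark is a 27 x 41 mm flush gold-outlined rectangle, its long side across the tray; the marks are 34 mm apart.
- bar_a: Paper-wrapped date bar with a thin gold band, a block 26 x 40 x 26 mm, 35 g; origin at its centre; its own y axis is the 40 mm long one. The four long sides are alike: it may lie on any of them. Starts askew in the tray.
- bar_b: Paper-wrapped date bar with a thin gold band, a block 26 x 40 x 26 mm, 35 g; origin at its centre; its own y axis is the 40 mm long one. The four long sides are alike: it may lie on any of them. Starts askew in the tray.
- bar_c: Paper-wrapped date bar with a thin gold band, a block 26 x 40 x 26 mm, 35 g; origin at its centre; its own y axis is the 40 mm long one. The four long sides are alike: it may lie on any of them. Starts lying on the console top, if present (absent in some starts).
- bar_d: Paper-wrapped date bar with a thin gold band, a block 26 x 40 x 26 mm, 35 g; origin at its centre; its own y axis is the 40 mm long one. The four long sides are alike: it may lie on any of them. Starts lying on the console top, if present (absent in some starts).
- bar_e: Paper-wrapped date bar with a thin gold band, a block 26 x 40 x 26 mm, 35 g; origin at its centre; its own y axis is the 40 mm long one. The four long sides are alike: it may lie on any of them. Starts lying on the console top, if present (absent in some starts).
- dallah: Chrome coffee pot, about 100 mm across, 180 high; origin under its centre. Not to be disturbed.
- date_dish: Hexagonal glass date dish with domed cover, 140 across, 103 high; origin under its centre. Not to be disturbed.
- finjan_1: Ceramic coffee cup, 56 across, 50 high; origin under its centre. Not to be disturbed.
- finjan_2: The same kind of cup. Not to be disturbed.
Things that resemble listed ones, but are neither listed nor needed, are in the scene too. Leave any orange look-alike of the bar_c alone.

How it is judged:
By the outcome, as a careful person would: the job done as asked, in the order asked, and still so for the second after the job is handed in, with the robot touching nothing.
Of bar_c, bar_d, bar_e only 2 to 3 are there at a start; the rules pass over those that are not, and their reading is None.
At some moment in a run one of bar_c, bar_d, bar_e, tray may be knocked a few centimetres aside while the robot is not near it.
Once in a run the grip may slacken for a moment while it holds something.
It also fails if it takes over 208 s, if anything falls off the work surface, if the arm or the gripper's body presses on something with over 40 N, if the wrist force passes 120 N, or if a joint passes its speed limit or range.

## Working session

There is one attempt and no reset: what is moved stays moved. The work goes in short steps, each a Python script; the robot and the scene stay as the last script left them, time stands still between calls to the robot, and variables do not carry over. Pictures are saved under pics/ and viewed, and the job is handed in when it is done.

```bash
ls; mkdir -p pics; python3 - <<'E'
from rig import r,jaws,solver,optics
import cv2,numpy as np
for n in("scene","top"):
    f=optics.grab_frame(n); cv2.imwrite(f"pics/{n}0.png",f)
    c=optics.calibration(n); print(n,{k:np.round(np.array(v),3).tolist() for k,v in c.items()})
s=r.get_state(); print(s["time"],s["tcp_pos"],s["eef_rot"],s["finger_gap"],r.grasp_offset)
E
```

```text
pics
scene {'camera_matrix': [[347.081, 0.0, 252.047], [0.0, 347.081, 187.993], [0.0, 0.0, 1.0]], 'distortion': [-0.075, 0.0, 0.0, 0.0, 0.0], 'R': [[0.759, 0.652, 0.004], [0.348, -0.4, -0.848], [-0.551, 0.645, -0.53]], 't': [-459.333, -158.64, 1303.49]}
top {'camera_matrix': [[422.788, 0.0, 254.018], [0.0, 422.788, 190.082], [0.0, 0.0, 1.0]], 'distortion': [-0.118, 0.0, 0.0, 0.0, 0.0], 'R': [[0.018, -1.0, -0.0], [-0.995, -0.018, -0.096], [0.096, 0.002, -0.995]], 't': [18.482, 573.565, 1294.999]}
0.1 [ 147.95116925 -632.34128152  204.65182452] [ 0.43975421  0.55448258 -0.43902069  0.55355771] 93.9679221635691 -18.8
```

View pics/scene0.png

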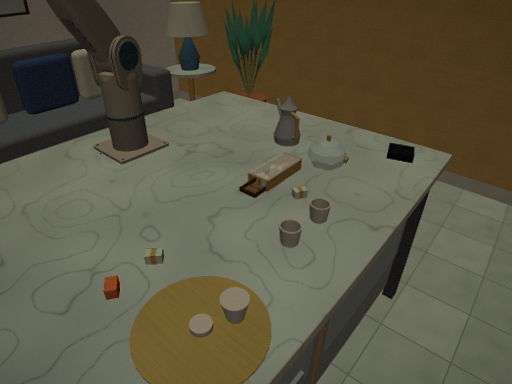

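View pics/top0.png

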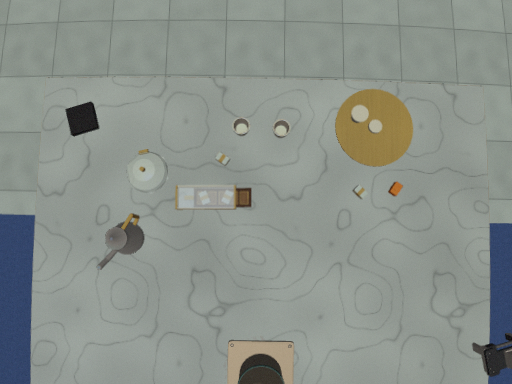

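The top view shows the sleeve at about (207,197), with the tray sticking out to the right at (244,197). Two cream bars lie on the console at (222,158) and (360,191). The orange block at (396,188) is the look-alike. I'll enlarge these to confirm.

```bash
cat > h.py <<'E'
import cv2,numpy as np
from scipy.spatial.transform import Rotation as Ro
from rig import r,jaws,solver,optics
def ray(n,px):
    c=optics.calibration(n);K=np.array(c["camera_matrix"],float);D=np.array(c["distortion"],float)
    R=np.array(c["R"]);t=np.array(c["t"])
    u=cv2.undistortPoints(np.array(px,float).reshape(-1,1,2),K,D).reshape(-1,2)
    d=np.c_[u,np.ones(len(u))]@R
    return -R.T@t,d
def onz(n,px,z):
    o,d=ray(n,px); s=(z-o[2])/d[:,2]; return o+d*s[:,None]
def proj(n,P):
    c=optics.calibration(n);K=np.array(c["camera_matrix"],float);D=np.array(c["distortion"],float)
    return cv2.projectPoints(np.array(P,float).reshape(-1,1,3),cv2.Rodrigues(np.array(c["R"]))[0],np.array(c["t"],float),K,D)[0].reshape(-1,2)
def crop(f,x0,y0,x1,y1,k,name):
    cv2.imwrite("pics/"+name,cv2.resize(f[y0:y1,x0:x1],None,fx=k,fy=k,interpolation=cv2.INTER_CUBIC))
E
python3 - <<'E'
from h import *
f=cv2.imread("pics/top0.png");g=cv2.imread("pics/scene0.png")
crop(f,165,140,265,215,8,"t0a.png")
a=cv2.resize(f[175:205,345:415],None,fx=8,fy=8,interpolation=cv2.INTER_CUBIC)
b=cv2.resize(g[240:305,90:175],(560,428),interpolation=cv2.INTER_CUBIC)
cv2.imwrite("pics/t0b.png",np.vstack([a,b])[:600])
crop(g,230,140,350,215,6.5,"s0a.png")
E
```

```text
(no output)
```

View pics/t0a.png

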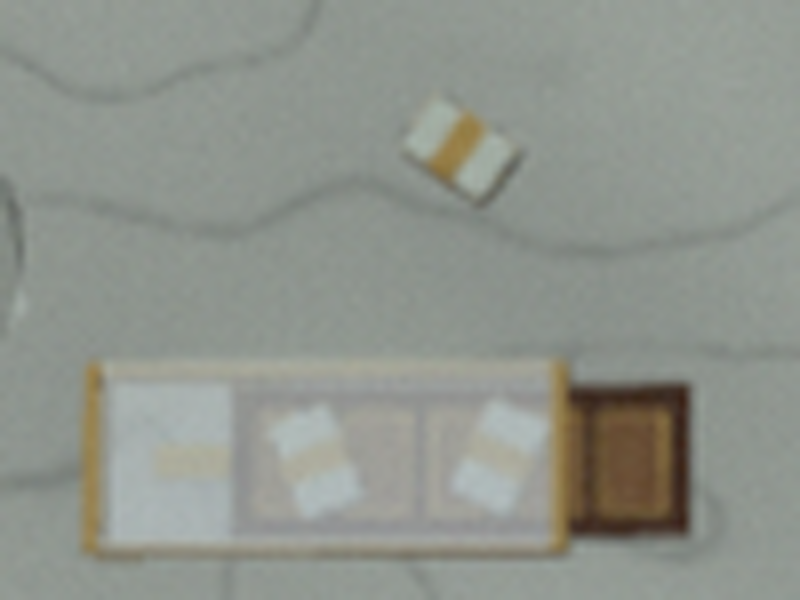

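View pics/t0b.png

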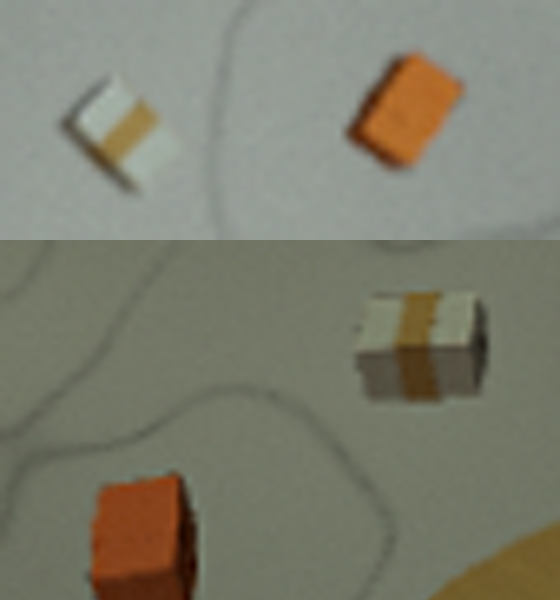

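View pics/s0a.png

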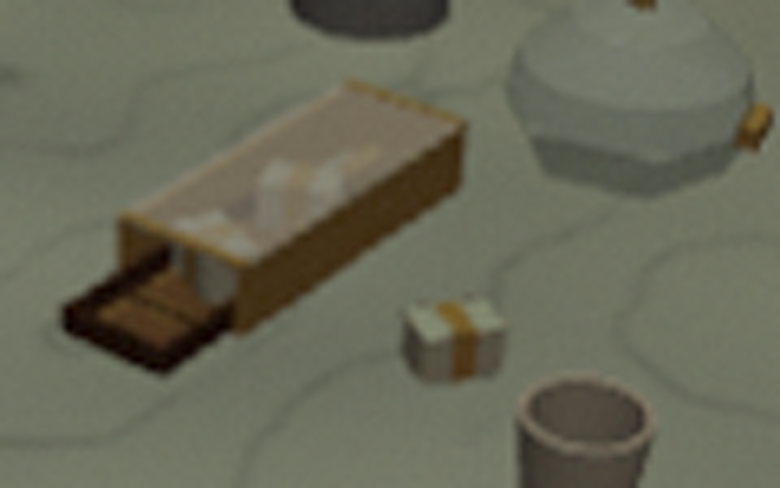

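Four bars in total. Two are askew in the tray under the clear roof, and two are cream with a gold band on the console, at top-view (222,158) and (360,191). The plain orange block has no band, so it stays where it is. Next I'll measure.

```bash
cat >> h.py <<'E'
def masks(f):
    f=cv2.resize(f,None,fx=4,fy=4,interpolation=cv2.INTER_CUBIC)  # px4 = 4*px+1.5
    h=cv2.cvtColor(f,cv2.COLOR_BGR2HSV)
    return f,h
def up(p): return (np.array(p,float)-1.5)/4
def rect_at(f,cx,cy,maskfn,rad=14,name=None):
    F,H=masks(f); m=maskfn(F,H).astype(np.uint8)*255
    w=np.zeros_like(m); cv2.circle(w,(int(4*cx+2),int(4*cy+2)),4*rad,255,-1); m&=w
    m=cv2.morphologyEx(m,cv2.MORPH_CLOSE,np.ones((7,7)));m=cv2.morphologyEx(m,cv2.MORPH_OPEN,np.ones((5,5)))
    cs=cv2.findContours(m,cv2.RETR_EXTERNAL,cv2.CHAIN_APPROX_NONE)[0]
    if not cs: return None
    c=max(cs,key=cv2.contourArea)
    if name: cv2.imwrite("pics/"+name,m)
    return up(cv2.boxPoints(cv2.minAreaRect(c))), up(cv2.convexHull(c).reshape(-1,2)), cv2.contourArea(c)/16
def bar_mask(F,H):
    cream=(F.min(2)>178); gold=(H[...,1]>90)&(H[...,0]>10)&(H[...,0]<28)&(H[...,2]>130)
    return cream|gold
def barpose(f,cx,cy,zt=26,mf=bar_mask,rad=14):
    q=rect_at(f,cx,cy,mf,rad)
    P=onz("top",q[0],zt)[:,:2]
    P=P.astype(np.float32)
    (c,(a,b),_)=cv2.minAreaRect(P)
    e=[P[1]-P[0],P[2]-P[1]]; L=max(e,key=np.linalg.norm)
    yaw=np.degrees(np.arctan2(L[1],L[0]))%180
    return P.mean(0),yaw,sorted([np.linalg.norm(x) for x in e]),q[2]
E
python3 - <<'E'
from h import *
f=cv2.imread("pics/top0.png"); F,H=masks(f)
for p in [(218,155),(222,158),(226,161),(230,165),(357,188),(361,191),(190,190),(248,197),(251,197),(236,197),(215,183),(176,197),(210,200)]:
    print(p,f[p[1],p[0]],cv2.cvtColor(f,cv2.COLOR_BGR2HSV)[p[1],p[0]])
for p in [(222,158),(360,191)]: print(barpose(f,*p))
E
```

```text
(218, 155) [163 173 160] [ 67  19 173]
(222, 158) [ 76 131 153] [ 21 128 153]
(226, 161) [156 166 156] [ 60  15 166]
(230, 165) [140 147 139] [ 64  14 147]
(357, 188) [160 172 160] [ 60  18 172]
(361, 191) [ 70 126 150] [ 21 136 150]
(190, 190) [178 180 170] [ 84  14 180]
(248, 197) [ 54  90 112] [ 19 132 112]
(251, 197) [110 113 114] [ 23   9 114]
(236, 197) [ 60  90 116] [ 16 123 116]
(215, 183) [144 150 144] [ 60  10 150]
(176, 197) [ 80 130 151] [ 21 120 151]
(210, 200) [154 157 153] [ 68   6 157]
(array([673.6023 , 132.91089], dtype=float32), np.float32(147.20074), [np.float32(9.621291), np.float32(25.103693)], 19.34375)
(array([ 576.57404, -307.28137], dtype=float32), np.float32(135.0796), [np.float32(8.356628), np.float32(23.376043)], 17.625)
```

```bash
cat >> h.py <<'E'
def bar_mask(F,H):
    # (window-local) cream brighter than console, or gold band
    return None
def barpose(f,cx,cy,zt=26,rad=11,thr=8,name=None,bg=None):
    x0,y0=int(cx)-20,int(cy)-20
    if bg is None: bg=np.median(f[y0:y0+41,x0:x0+41].reshape(-1,3),axis=0)
    def mf(F,H):
        gold=(H[...,1]>70)&(H[...,0]>12)&(H[...,0]<28)&(H[...,2]>110)
        return (F.astype(int).min(2)>bg.min()+thr)|gold
    q=rect_at(f,cx,cy,mf,rad,name)
    P=onz("top",q[1],zt)[:,:2].astype(np.float32)
    B=cv2.boxPoints(cv2.minAreaRect(P)); e=[B[1]-B[0],B[2]-B[1]]; L=max(e,key=np.linalg.norm)
    return B.mean(0),np.degrees(np.arctan2(L[1],L[0]))%180,sorted([round(float(np.linalg.norm(x)),1) for x in e])
def goldrect(f,box,z,hs=(8,30),smin=60,vmin=70,name=None):
    F,H=masks(f); m=((H[...,1]>smin)&(H[...,0]>hs[0])&(H[...,0]<hs[1])&(H[...,2]>vmin)).astype(np.uint8)*255
    w=np.zeros_like(m); x0,y0,x1,y1=[int(4*v) for v in box]; w[y0:y1,x0:x1]=255; m&=w
    if name: cv2.imwrite("pics/"+name,m[y0:y1,x0:x1])
    cs=cv2.findContours(m,cv2.RETR_EXTERNAL,cv2.CHAIN_APPROX_NONE)[0]; c=max(cs,key=cv2.contourArea)
    px=up(cv2.boxPoints(cv2.minAreaRect(c))); return px,onz("top",px,z)[:,:2]
E
python3 - <<'E'
from h import *
f=cv2.imread("pics/top0.png")
for p in [(222,158),(360,191)]: print(barpose(f,*p))
px,P=goldrect(f,(170,180,181,214),39,smin=70,vmin=100,name="m1.png");print(px.round(1),P.round(1),P.mean(0))
px,P=goldrect(f,(232,180,238,214),39,smin=70,vmin=100,name="m2.png");print(px.round(1),P.round(1),P.mean(0))
# side rim rows
for n,i in(("col", 188),("c2",205),("c3",225)): print(f[180:214,i].tolist())
print(f[192,225:258].tolist())
E
```

```text
(array([673.6127 , 133.49341], dtype=float32), np.float32(57.11948), [27.5, 36.9])
(array([ 575.6417 , -307.42523], dtype=float32), np.float32(45.689533), [25.7, 36.7])
[[175.1 185.1]
 [176.9 185.1]
 [176.9 208.4]
 [175.1 208.4]] [[583.  275.2]
 [583.1 269.7]
 [510.6 267.2]
 [510.5 272.6]] [546.81730087 271.17379203]
[[233.4 208.4]
 [233.6 185.1]
 [237.3 185.1]
 [237.1 208.4]] [[514.1  91.8]
 [586.4  92.6]
 [586.4  81.1]
 [514.2  80.3]] [550.26977148  86.4696934 ]
[[141, 148, 141], [142, 149, 142], [141, 148, 142], [142, 149, 142], [147, 155, 146], [156, 167, 165], [149, 162, 161], [155, 162, 159], [173, 175, 167], [177, 178, 170], [176, 178, 169], [176, 178, 170], [179, 180, 171], [180, 181, 170], [177, 179, 171], [171, 179, 172], [156, 174, 171], [157, 171, 171], [157, 174, 173], [164, 174, 169], [175, 175, 167], [178, 179, 169], [179, 178, 168], [181, 180, 170], [180, 178, 172], [177, 178, 168], [179, 179, 170], [173, 178, 172], [136, 150, 151], [126, 136, 137], [144, 150, 144], [147, 152, 145], [146, 150, 145], [146, 152, 144]]
[[145, 153, 146], [145, 152, 144], [143, 151, 143], 
[... 932 characters left out ...]
2], [149, 154, 153], [147, 148, 145], [151, 150, 151], [157, 161, 159], [135, 148, 150], [110, 122, 126], [149, 155, 149], [148, 154, 149], [148, 156, 149], [152, 157, 150]]
[[174, 177, 173], [185, 187, 175], [184, 184, 174], [185, 185, 175], [184, 185, 174], [185, 186, 177], [180, 182, 172], [171, 175, 170], [149, 162, 164], [97, 136, 154], [70, 120, 141], [59, 95, 121], [48, 82, 105], [42, 59, 80], [46, 69, 90], [53, 85, 107], [55, 83, 110], [55, 86, 111], [57, 84, 112], [57, 87, 110], [53, 86, 110], [56, 85, 110], [62, 100, 125], [57, 94, 113], [35, 45, 66], [35, 45, 65], [108, 113, 112], [142, 150, 141], [142, 150, 143], [141, 147, 141], [144, 150, 143], [142, 148, 140], [143, 150, 144]]
```

```bash
cat >> h.py <<'E'
def quat(yawdeg):
    a=np.radians(yawdeg); x=np.array([0,0,-1.]); z=np.array([np.cos(a),np.sin(a),0]); y=np.cross(z,x)
    return Ro.from_matrix(np.c_[x,y,z]).as_quat()
def best(p,yaw):
    o=[]
    for k in(-180,0,180):
        q=solver.solve_ik(list(p),list(quat(yaw+k)))
        if q is not None: o.append((abs(np.array(q)-np.array(r.get_state()["joints"])).max(),yaw+k,np.round(q,2)))
    return sorted(o,key=lambda t:t[0])
U=np.array([np.cos(np.radians(91.05)),np.sin(np.radians(91.05))])
E
python3 - <<'E'
from h import *
f=cv2.imread("pics/top0.png")
print(onz("top",[[250.8,197]],15), onz("top",[[235.6,197]],39))
for row in range(186,210): print(row,f[row,246].tolist(),end=' ')
print()
for p in [[549.5,48,3],[552,-180,3],[551,-100,3],[673,133,10],[575,-307,10]]:
  for y in(1,46,57,147,136):
    print(p,y,[(a[1],a[2][[0,4,6]]) for a in best(p,y)])
E
```

```text
[[552.2322053  38.8229842  15.       ]] [[549.45225085  85.66641364  39.        ]]
186 [138, 143, 137] 187 [117, 125, 122] 188 [56, 67, 78] 189 [31, 44, 61] 190 [37, 53, 73] 191 [53, 76, 99] 192 [56, 85, 110] 193 [50, 75, 101] 194 [53, 79, 104] 195 [53, 77, 103] 196 [51, 77, 102] 197 [52, 77, 102] 198 [52, 76, 102] 199 [49, 73, 99] 200 [49, 74, 102] 201 [50, 76, 102] 202 [55, 78, 105] 203 [52, 82, 107] 204 [52, 79, 97] 205 [39, 49, 69] 206 [61, 71, 83] 207 [108, 114, 111] 208 [133, 139, 131] 209 [136, 143, 135] 
[549.5, 48, 3] 1 [(1, array([-0.04,  0.27, -0.37])), (181, array([-0.46, -0.8 , -2.51])), (-179, array([-0.46, -0.8 , -2.51]))]
[549.5, 48, 3] 46 [(46, array([0.07, 0.51, 0.18])), (226, array([-0.34, -0.53, -1.98])), (-134, array([-0.34, -0.53, -1.98]))]
[549.5, 48, 3] 57 [(57, array([0.09, 0.57, 0.32])), (-123, array([-0.31, -0.46, -1.85])), (237, array([-0.31, -0.46, -1.85]))]
[549.5, 48, 3] 147 [(327, array([-0.11,  0.08, -0.79])), (-33, array([-0.11,  0.08, -0.79])), (147, array([0.48, 1.19, 1.38]))]
[549.5, 48, 3] 136 [(136, array([0.48, 1.19, 1.18])), (316, array([-0.13
[... 1930 characters left out ...]
  0.03, -1.03])), (-44, array([-0.22,  0.03, -1.03]))]
[575, -307, 10] 1 [(1, array([0.56, 0.25, 0.25])), (-179, array([ 0.18, -0.6 , -2.17])), (181, array([ 0.18, -0.6 , -2.17]))]
[575, -307, 10] 46 [(46, array([0.66, 0.47, 0.86])), (-134, array([ 0.3 , -0.34, -1.6 ])), (226, array([ 0.3 , -0.34, -1.6 ]))]
[575, -307, 10] 57 [(57, array([0.7 , 0.54, 0.99])), (-123, array([ 0.32, -0.29, -1.45])), (237, array([ 0.32, -0.29, -1.45]))]
[575, -307, 10] 147 [(327, array([ 0.5 ,  0.11, -0.23])), (-33, array([ 0.5 ,  0.11, -0.23])), (147, array([ 0.1 , -0.76, -2.63]))]
[575, -307, 10] 136 [(-44, array([ 0.48,  0.07, -0.38])), (316, array([ 0.48,  0.07, -0.38])), (136, array([ 0.08, -0.81, -2.78]))]
```

```bash
cat >> h.py <<'E'
def st(m=""):
    s=r.get_state(); print(m,"t%.1f"%s["time"],"tcp",np.round(s["tcp_pos"],1),"F",np.round(s["contact_force"],1),"gap %.1f"%s["finger_gap"],flush=True); return s
E
python3 - <<'E'
from h import *
q=quat(1.05)
r.goto([552,54,170],q); r.move_l([552,54,40]); r.move_l([552,54,4],rate=60); st("down")
jaws.move_gripper(50,30); st("grip")
s=r.get_state(); p=np.array(s["tcp_pos"])
t=p.copy(); t[:2]-=U*230
r.move_l(t,rate=80); st("pulled")
cv2.imwrite("pics/top1.png",optics.grab_frame("top"));cv2.imwrite("pics/scene1.png",optics.grab_frame("scene"))
f=cv2.imread("pics/top1.png");crop(f,170,140,370,230,4,"t1.png")
E
```

```text
down t4.7 tcp [552.   54.1   3.9] F [-0.6  0.6  0.4] gap 94.1
grip t5.3 tcp [551.9  53.9   4.1] F [-0.6 -0.1  1.9] gap 59.7
pulled t8.3 tcp [ 556.  -176.4    4.1] F [0.5 3.5 5.7] gap 59.4
```

View pics/t1.png

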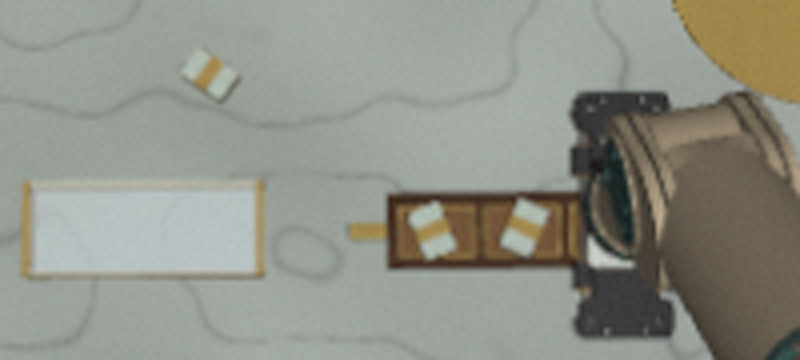

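Tray is fully out with its tab pointing left, toward the sleeve, and the mouth is clear. I'll release it, back off and look.

```bash
python3 - <<'E'
from h import *
jaws.move_gripper(94); p=r.get_state()["tcp_pos"]; st()
r.move_l([p[0],p[1],120]); r.goto([560,-380,250],quat(1)); st()
f=optics.grab_frame("top");cv2.imwrite("pics/top2.png",f);crop(f,250,175,350,220,8,"t2.png")
cv2.imwrite("pics/scene2.png",optics.grab_frame("scene"))
E
```

```text
t9.1 tcp [ 556.1 -176.1    4.1] F [-0.5  0.4 -0.4] gap 94.0
 t11.0 tcp [ 560.  -377.6  248.6] F [ 0.1 -0.1  0.2] gap 94.1
```

View pics/t2.png

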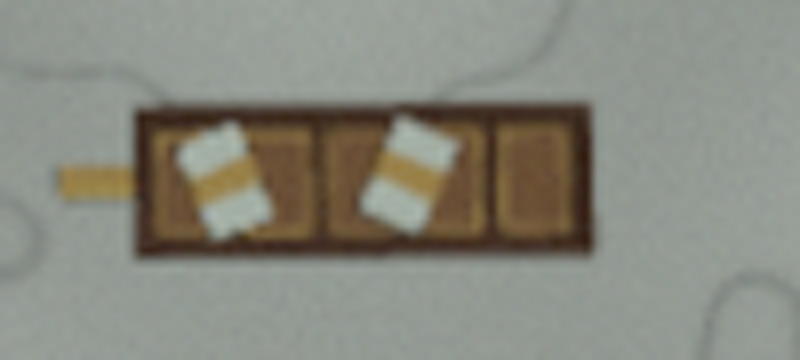

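View pics/top2.png

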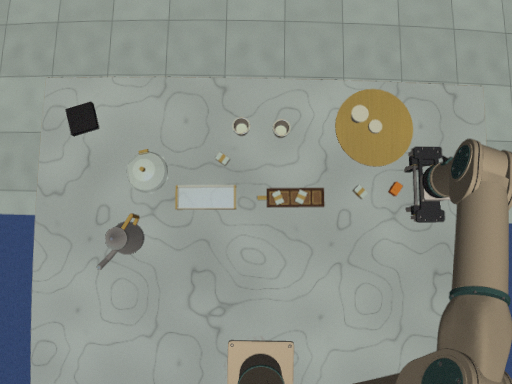

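```bash
cat >> h.py <<'E'
def traypose(f,box,z=15,name=None):
    """dark wood rect -> centre, yaw of long axis (deg 0..180), dims"""
    F,H=masks(f); m=((F[...,0]<85)&(H[...,1]>75)&(H[...,2]<125)).astype(np.uint8)*255
    w=np.zeros_like(m); x0,y0,x1,y1=[int(4*v) for v in box]; w[y0:y1,x0:x1]=255; m&=w
    m=cv2.morphologyEx(m,cv2.MORPH_OPEN,np.ones((13,13)))
    c=np.vstack([q for q in cv2.findContours(m,cv2.RETR_EXTERNAL,cv2.CHAIN_APPROX_NONE)[0] if cv2.contourArea(q)>150])
    if name: cv2.imwrite("pics/"+name,m[y0:y1,x0:x1])
    P=onz("top",up(cv2.convexHull(c).reshape(-1,2)),z)[:,:2].astype(np.float32)
    B=cv2.boxPoints(cv2.minAreaRect(P)); e=[B[1]-B[0],B[2]-B[1]]; L=max(e,key=np.linalg.norm)
    return B.mean(0),np.degrees(np.arctan2(L[1],L[0]))%180,sorted([round(float(np.linalg.norm(x)),1) for x in e])
def barpose_tray(f,cx,cy,rad=10,name=None,z=31):
    def mf(F,H): return (F.min(2)>115)|((H[...,2]>138)&(H[...,1]>60)&(H[...,0]>15))
    q=rect_at(f,cx,cy,mf,rad,name)
    P=onz("top",q[1],z)[:,:2].astype(np.float32)
    B=cv2.boxPoints(cv2.minAreaRect(P)); e=[B[1]-B[0],B[2]-B[1]]; L=max(e,key=np.linalg.norm)
    return B.mean(0),np.degrees(np.arctan2(L[1],L[0]))%180,sorted([round(float(np.linalg.norm(x)),1) for x in e])
E
python3 - <<'E'
from h import *
f=cv2.imread("pics/top2.png")
print(traypose(f,(262,183,330,212),name="m3.png"))
print(barpose_tray(f,278,197.5)); print(barpose_tray(f,301.3,197))
print(barpose(f,222,158),barpose(f,360,191))
E
```

```text
(array([554.6287 , -99.87518], dtype=float32), np.float32(91.55514), [56.0, 180.9])
(array([551.58386 , -44.723442], dtype=float32), np.float32(22.878187), [26.4, 41.4])
(array([ 555.36346, -116.76697], dtype=float32), np.float32(157.31848), [26.0, 39.8])
(array([673.5165 , 133.54645], dtype=float32), np.float32(56.930737), [27.7, 36.9]) (array([ 575.76013, -307.27173], dtype=float32), np.float32(45.141396), [25.7, 36.2])
```

View pics/m3.png

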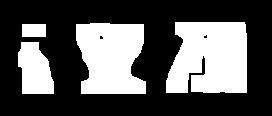

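```bash
sed -i 's/m=cv2.morphologyEx(m,cv2.MORPH_OPEN,np.ones((13,13)))/m=cv2.morphologyEx(m,cv2.MORPH_OPEN,np.ones((3,3)))/; s/H\[...,2\]<125/H[...,2]<112/' h.py
python3 - <<'E'
from h import *
f=cv2.imread("pics/top2.png")
print(traypose(f,(262,183,330,212),name="m3.png"))
s0=551.9; print(traypose(cv2.imread("pics/top0.png"),(238,183,260,212)))
E
```

```text
(array([554.38367, -99.93543], dtype=float32), np.float32(91.5213), [56.8, 180.9])
(array([551.495   ,  60.224087], dtype=float32), np.float32(1.2610234), [40.3, 56.9])
```

View pics/m3.png

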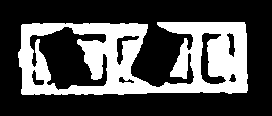

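```bash
cat >> h.py <<'E'
def near(yaw,ref=1.5):
    return (yaw-ref+90)%180-90+ref
def pick(xy,yaw,z,lift,g=20,op=70):
    q=quat(near(yaw)); jaws.move_gripper(op,g)
    r.goto([xy[0],xy[1],z+60],q); r.move_l([xy[0],xy[1],z],rate=80); st("at")
    jaws.move_gripper(30,g); s=st("gripped")
    r.move_l([xy[0],xy[1],z+lift],rate=80)
    return st("lifted")["finger_gap"]
def place(xy,yaw,z,h):
    q=quat(near(yaw))
    r.move_l([xy[0],xy[1],h],q,rate=120); g=r.get_state()["finger_gap"]; print("gap above",g)
    if g<37: return False
    r.move_l([xy[0],xy[1],z],rate=40); st("down")
    jaws.move_gripper(62); r.move_l([xy[0],xy[1],z+60],rate=120); return True
E
python3 - <<'E'
from h import *
if pick((555.4,-116.8),157.3,18.5,14)>37:
    place((555.3,-133.9),1.5,18.7,32.5)
if pick((551.6,-44.7),22.9,18.5,14)>37:
    place((553.5,-65.9),1.5,18.7,32.5)
p=r.get_state()["tcp_pos"]; r.goto([560,-380,250],quat(1.5)); st()
f=optics.grab_frame("top");cv2.imwrite("pics/top3.png",f);crop(f,250,175,350,220,8,"t3.png")
print(traypose(f,(262,183,330,212)))
print(barpose_tray(f,290,197.5,7)); print(barpose_tray(f,312,197,7))
E
```

```text
at t13.8 tcp [ 555.7 -116.7   18.7] F [0.9 0.1 0.6] gap 70.2
gripped t14.4 tcp [ 555.5 -116.9   18.7] F [0.1 1.2 2.3] gap 39.8
lifted t14.7 tcp [ 556.  -116.9   33.3] F [-0.2  0.3  0.2] gap 39.6
gap above 39.52849856031072
down t15.8 tcp [ 555.2 -133.6   18.3] F [0.7 0.3 0.3] gap 39.8
at t18.7 tcp [551.9 -44.5  18.7] F [-0.6 -0.8 -0.5] gap 70.2
gripped t19.3 tcp [551.7 -44.8  18.7] F [-0.7 -0.2  1.6] gap 39.8
lifted t19.6 tcp [552.2 -44.7  33.3] F [ 0.4 -0.2 -0.6] gap 39.7
gap above 39.610500857043064
down t20.6 tcp [553.3 -65.6  18.3] F [-0.6 -1.  -0.2] gap 40.1
 t23.2 tcp [ 560.4 -377.7  249.1] F [ 0.5  1.  -0. ] gap 61.5
(array([554.6714 , -99.96597], dtype=float32), np.float32(91.996544), [57.5, 180.9])
(array([552.22614, -70.2453 ], dtype=float32), np.float32(0.6321801), [14.8, 36.8])
(array([ 554.6514 , -138.61424], dtype=float32), np.float32(0.3593781), [14.1, 36.1])
```

View pics/t3.png

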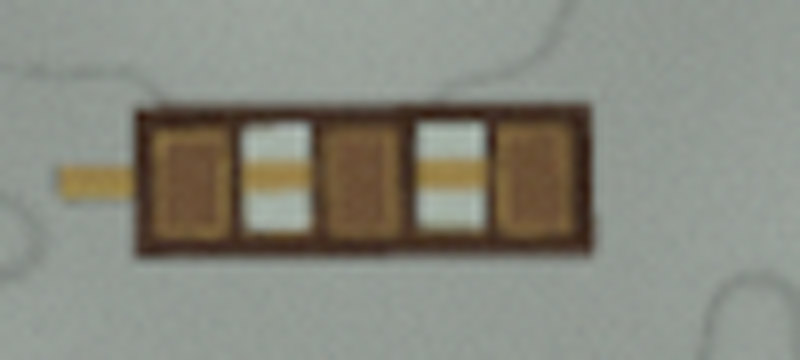

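View pics/top3.png

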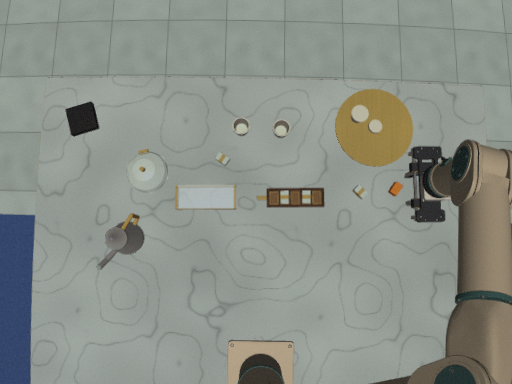

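```bash
python3 - <<'E'
from h import *
f=cv2.imread("pics/top3.png")
print(barpose_tray(f,284.3,197.5,8,"m4.png")); print(barpose_tray(f,306.2,197,8))
C,y,_=traypose(f,(262,183,330,212)); 
x=np.array([np.cos(np.radians(y-180)),np.sin(np.radians(y-180))])
for k in(2,3,4,5): print(k,C+x*34*(k-3))
print(barpose(f,222,158),barpose(f,360,191))
# marks 1,3,5: brown interior
F,H=masks(f)
for cx in(273.5,295,316.7):
    q=rect_at(f,cx,197.5,lambda F,H:(H[...,2]>85)&(H[...,2]<135)&(H[...,1]>90),8)
    P=onz("top",q[0],5)[:,:2]; print("mark",P.mean(0),q[2])
E
```

```text
(array([554.0686 , -65.23569], dtype=float32), np.float32(1.0269678), [25.0, 40.7])
(array([ 556.09155, -133.14568], dtype=float32), np.float32(0.45823306), [25.1, 39.3])
2 [553.4869  -65.98662]
3 [554.6714  -99.96597]
4 [ 555.8559  -133.94533]
5 [ 557.04047 -167.92468]
(array([673.4839 , 133.48987], dtype=float32), np.float32(57.940594), [27.8, 36.5]) (array([ 575.6247 , -307.09955], dtype=float32), np.float32(44.968304), [26.2, 36.2])
mark [552.84094232 -36.00698035] 135.3125
mark [554.77188928 -98.44572081] 134.625
mark [ 556.39865787 -166.68653063] 133.0
```

```bash
sed -i 's/z+60\],q); r.move_l/z+120],q); r.move_l/' h.py; python3 - <<'E'
from h import *
f=optics.grab_frame("top"); b=barpose(f,360,191); print(b)
if abs(b[0]-[575.6,-307.2]).max()<5 and pick(b[0],b[1],13.5,80)>37:
    print(place((556.2,-167.9),1.5,18.7,75))
f=optics.grab_frame("top");cv2.imwrite("pics/top4.png",f)
crop(f,170,140,370,230,4,"t4.png")
E
```

```text
(array([ 575.56433, -307.4684 ], dtype=float32), np.float32(45.14142), [25.7, 36.8])
at t25.9 tcp [ 575.9 -307.6   14. ] F [-0.1 -0.3  0.4] gap 70.1
gripped t26.5 tcp [ 575.6 -307.5   13.6] F [0.1 0.  0.5] gap 39.9
lifted t27.6 tcp [ 575.1 -307.4   92.9] F [ 0.1 -0.5 -0.4] gap 40.1
gap above 39.85294638840293
down t30.5 tcp [ 556.4 -168.    18.9] F [0.7 0.4 0.3] gap 40.0
True
```

View pics/t4.png

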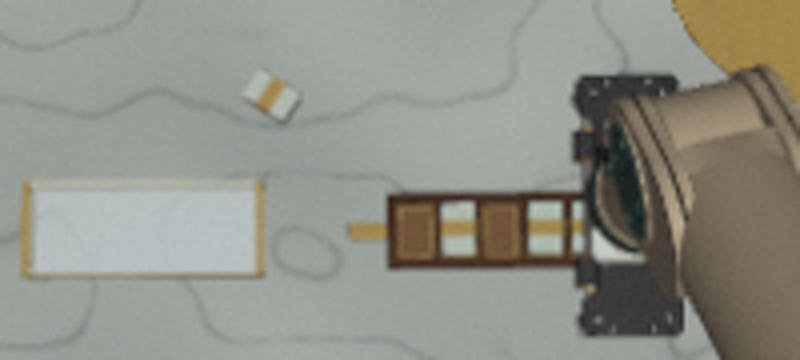

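The remaining bar has been knocked to about (237.6,163.5). The tray hasn't moved. I'll re-measure the bar and pick it up.

```bash
python3 - <<'E'
from h import *
f=optics.grab_frame("top"); b=barpose(f,237.6,163.6); print(b)
if pick(b[0],b[1],13.5,80)>37:
    print(place((554.4,-99.9),1.5,18.7,75))
r.move_l([554.4,-99.9,200]); r.goto([560,-380,250],quat(1.5)); st()
f=optics.grab_frame("top");cv2.imwrite("pics/top5.png",f);crop(f,250,175,350,220,8,"t5.png")
g=optics.grab_frame("scene");cv2.imwrite("pics/scene5.png",g);crop(g,140,140,290,250,5,"s5.png")
print(traypose(f,(262,183,330,212)))
E
```

```text
(array([657.6606 ,  84.31987], dtype=float32), np.float32(54.716385), [27.4, 37.1])
at t34.9 tcp [658.   84.4  14.1] F [0.1 0.2 0.3] gap 69.8
gripped t35.5 tcp [657.7  84.3  13.6] F [0.5 0.3 0.7] gap 39.7
lifted t36.6 tcp [657.2  84.1  92.9] F [-0.5  0.  -0.6] gap 39.9
gap above 40.314587393366
down t40.1 tcp [ 554.6 -100.    18.9] F [ 0.   0.3 -0.1] gap 39.8
True
 t43.4 tcp [ 560.7 -377.4  249.6] F [-0.1  1.4  0. ] gap 62.2
(array([554.33234 , -99.923004], dtype=float32), np.float32(91.5527), [56.9, 180.9])
```

View pics/t5.png

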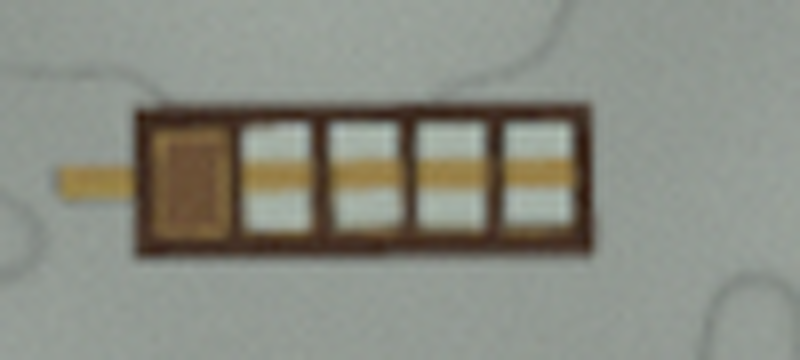

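View pics/s5.png

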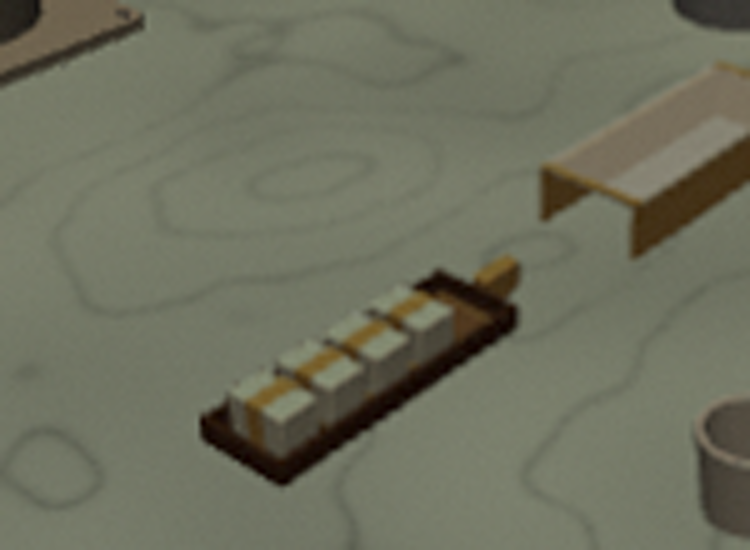

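Four bars are in an even row on marks 2 to 5, and mark 1 at (273,198) is empty. Next I turn the tray, gripping it by its sides.

```bash
python3 - <<'E'
from h import *
x,y=554.3,-99.9; a0=1.5
jaws.move_gripper(90,40); r.goto([x,y,170],quat(a0)); r.move_l([x,y,50]); r.move_l([x,y,4],rate=50); st("down")
jaws.move_gripper(50,40); st("grip")
p=np.array(r.get_state()["tcp_pos"]); x,y=p[:2]
r.move_l([x,y,8.5],rate=30); st("lift")
for a in np.linspace(a0,-178.95,13)[1:]:
    t=r.get_state()["time"]; r.goto([x,y,8.5],quat(a)); s=r.get_state()
    print(round(a,1),"%.2f"%(s["time"]-t),np.round(s["tcp_pos"],1),"%.1f"%s["finger_gap"])
st("turned")
f=optics.grab_frame("top");cv2.imwrite("pics/top6.png",f);crop(f,170,140,370,230,4,"t6.png")
E
```

```text
down t47.2 tcp [554.6 -99.9   4.3] F [-0.2  0.1  0.1] gap 90.2
grip t47.8 tcp [ 554.2 -100.     4.1] F [-0.6 -1.2  1.6] gap 59.3
lift t48.1 tcp [ 554.1 -100.     8.4] F [ 0.   0.4 -3.4] gap 59.7
-13.5 0.30 [554.1 -99.9   8.4] 59.1
-28.6 0.30 [554.2 -99.9   8.5] 59.6
-43.6 0.29 [554.1 -99.8   8.4] 59.6
-58.6 0.29 [554.2 -99.9   8.5] 59.6
-73.7 0.28 [554.2 -99.9   8.4] 59.4
-88.7 0.28 [554.2 -99.8   8.4] 59.9
-103.8 0.28 [554.2 -99.8   8.4] 59.8
-118.8 0.28 [554.1 -99.8   8.4] 59.8
-133.8 0.28 [554.1 -99.8   8.4] 59.2
-148.9 0.28 [554.1 -99.9   8.4] 59.7
-163.9 0.28 [554.1 -99.9   8.4] 59.8
-179.0 0.28 [554.1 -99.9   8.4] 59.8
turned t51.6 tcp [554.1 -99.9   8.4] F [ 0.2  0.2 -4.1] gap 59.8
```

View pics/t6.png

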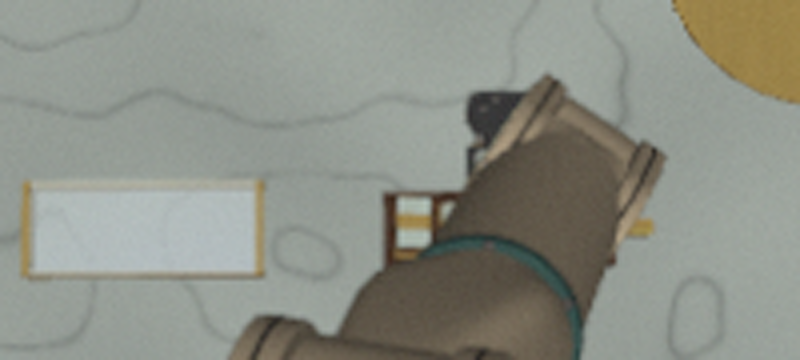

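```bash
python3 - <<'E'
from h import *
p=r.get_state()["tcp_pos"]
r.move_l([553.8,p[1],4.2],rate=20); st("down"); jaws.move_gripper(90); r.move_l([553.8,p[1],170]); r.goto([560,-380,250],quat(1.5)); st()
f=optics.grab_frame("top");cv2.imwrite("pics/top7.png",f);crop(f,170,170,340,220,4.7,"t7.png")
C,y,d=traypose(f,(262,183,328,212),name="m7.png"); print(C,y,d)
for i in(0,1,3,4):
    pass
F=f
x=np.array([np.cos(np.radians(y)),np.sin(np.radians(y))])
for k in(2,3,4,5):
    pt=C+x*34*(k-3); px=proj("top",[[*pt,31]])[0]
    b=barpose_tray(f,px[0],px[1],8); print(k,pt,b)
for box in((170,180,181,214),(232,180,240,214)):
    px,P=goldrect(f,box,39,smin=70,vmin=100); print(px.round(1).tolist(),P.mean(0))
E
```

```text
down t52.0 tcp [553.8 -99.9   4.1] F [-0.4 -0.1 -3.4] gap 59.5
 t56.2 tcp [ 560.1 -379.2  249.6] F [ 0.3  0.5 -0.2] gap 90.2
[ 554.07513 -100.83914] 91.00927 [56.3, 181.2]
2 [ 554.674   -134.83386] (array([ 554.89905, -133.15407], dtype=float32), np.float32(0.46094912), [25.1, 40.1])
3 [ 554.07513 -100.83914] (array([553.5058  , -99.026825], dtype=float32), np.float32(1.0163833), [25.8, 38.3])
4 [553.47626 -66.84442] (array([552.8986 , -65.57416], dtype=float32), np.float32(0.7290769), [24.2, 38.4])
5 [552.8774   -32.849693] (array([557.7627 , -30.38814], dtype=float32), np.float32(0.7658421), [25.8, 38.3])
[[174.6, 208.4], [175.2, 185.1], [177.2, 185.1], [176.6, 208.4]] [546.81784513 271.44891346]
[[233.6, 208.4], [233.6, 184.9], [235.4, 184.9], [235.4, 208.4]] [550.64516405  89.1079187 ]
```

View pics/t7.png

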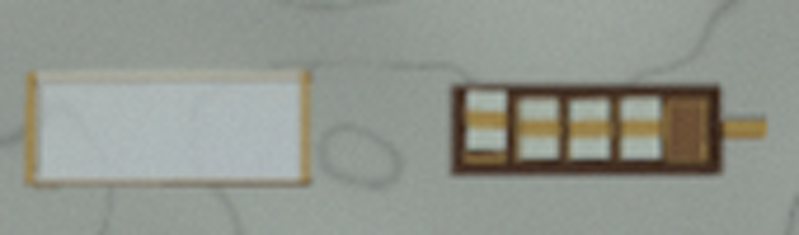

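The end bar at (273,196), on mark 5, slid about 5 mm sideways during the turn. The others are fine. I'll put it back.

```bash
python3 - <<'E'
from h import *
if pick((557.2,-31.1),1.0,18.5,14)>37:
    print(place((552.55,-31.9),1.1,18.7,28))
r.move_l([552.55,-31.9,200]); r.goto([560,-380,250],quat(1.5)); st()
f=optics.grab_frame("top");cv2.imwrite("pics/top8.png",f);crop(f,170,170,340,220,4.7,"t8.png")
g=optics.grab_frame("scene");cv2.imwrite("pics/scene8.png",g);crop(g,140,140,290,250,5,"s8.png")
C,y,d=traypose(f,(262,183,328,212),name="m7.png"); print(C,y,d)
x=np.array([np.cos(np.radians(y)),np.sin(np.radians(y))])
for k in(2,3,4,5):
    pt=C+x*34*(k-3); px=proj("top",[[*pt,31]])[0]
    b=barpose_tray(f,px[0],px[1],8); print(k,pt,b)
E
```

```text
at t59.8 tcp [557.6 -31.1  18.9] F [0.9 0.3 0.2] gap 69.9
gripped t60.4 tcp [557.3 -31.1  18.6] F [ 0.6 -0.2  0.3] gap 40.3
lifted t60.7 tcp [557.8 -31.1  33.3] F [ 0.2 -1.2 -1.1] gap 39.9
gap above 40.26406971225702
down t61.3 tcp [552.5 -31.8  18.3] F [0.3 0.  0.2] gap 39.7
True
 t64.8 tcp [ 560.6 -377.7  249.9] F [ 0.2 -0.3  0.4] gap 61.9
[ 554.00494  -100.828255] 91.06218 [56.3, 181.2]
2 [ 554.6352  -134.82242] (array([ 554.9031 , -133.15317], dtype=float32), np.float32(0.46094227), [25.1, 40.1])
3 [ 554.00494  -100.828255] (array([553.5057, -99.0206], dtype=float32), np.float32(1.0163833), [25.8, 38.3])
4 [553.3747 -66.8341] (array([552.8986 , -65.57416], dtype=float32), np.float32(0.7290769), [24.2, 38.4])
5 [552.7444   -32.839943] (array([552.6482  , -30.482002], dtype=float32), np.float32(0.76911885), [25.7, 39.2])
```

View pics/t8.png

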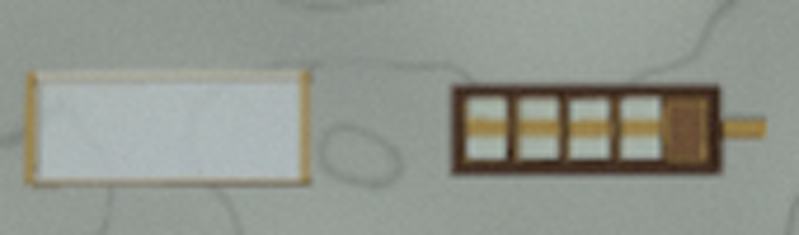

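View pics/s8.png

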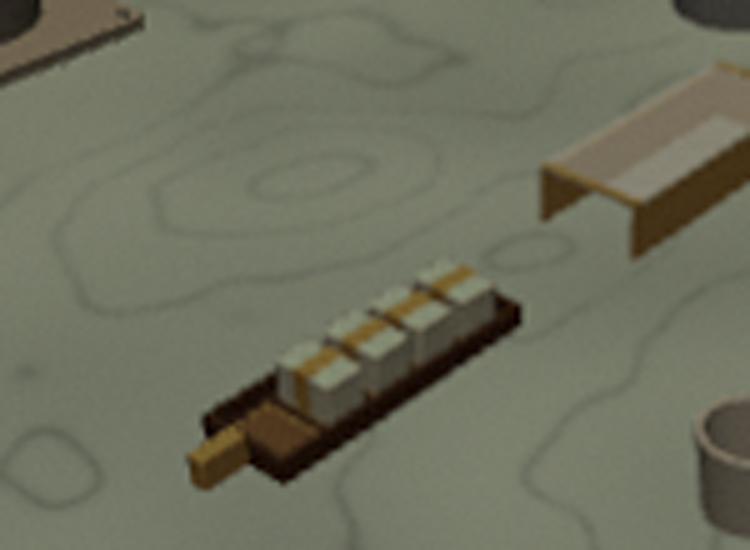

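```bash
python3 - <<'E'
from h import *
T=np.array([553.8,-99.9])-106*U; print(T)
E0=T+U*285
for a in(1.05,-178.95): print(a,[solver.solve_ik([*t,5],list(quat(a))) is not None for t in(T,E0)])
jaws.move_gripper(50,30); q=quat(1.05)
r.goto([*T,170],q); r.move_l([*T,50]); r.move_l([*T,5],rate=50); st("down")
jaws.move_gripper(5,30); st("grip")
p=np.array(r.get_state()["tcp_pos"]); p[:2]=T
p[:2]+=U*80; r.move_l(p,rate=50); st("near mouth")
f=optics.grab_frame("top");cv2.imwrite("pics/top9.png",f);crop(f,170,170,340,220,4.7,"t9.png")
g=optics.grab_frame("scene");cv2.imwrite("pics/scene9.png",g);crop(g,180,140,330,250,5,"s9.png")
E
```

```text
[ 555.74244273 -205.88220094]
1.05 [True, True]
-178.95 [True, True]
down t68.1 tcp [ 556.  -205.9    5.3] F [ 0.2  0.5 -0.1] gap 50.2
grip t68.8 tcp [ 555.8 -205.9    5. ] F [-0.6 -0.3  0.7] gap 11.6
near mouth t70.6 tcp [ 554.3 -125.9    5. ] F [-0.4 -0.5  1.1] gap 11.7
```

View pics/t9.png

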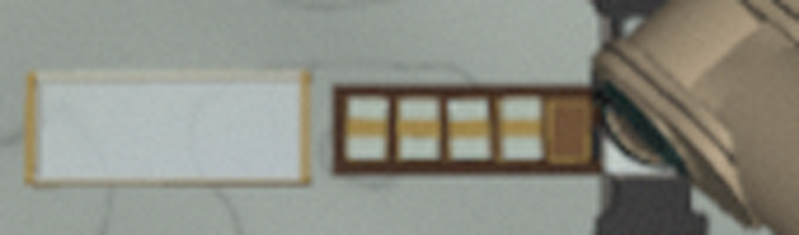

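View pics/s9.png

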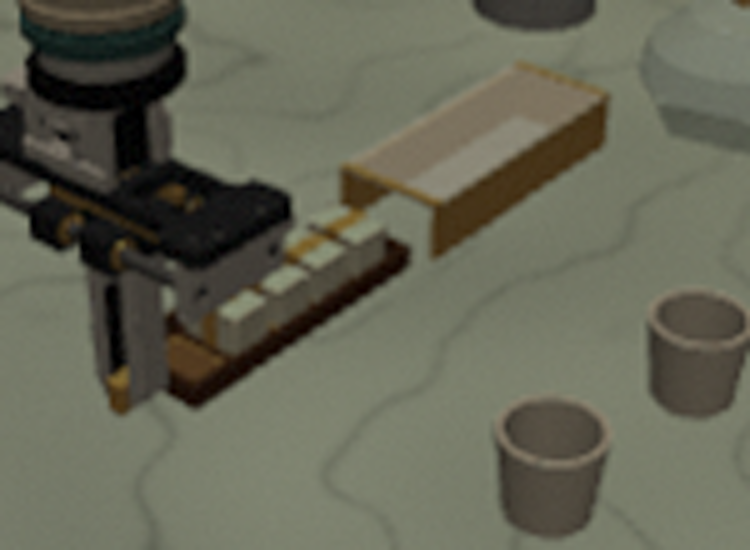

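Bars are in line and the tray is about 8 mm short of the mouth. One check of lateral alignment, then insert.

```bash
python3 - <<'E'
from h import *
f=cv2.imread("pics/top9.png")
C,y,d=traypose(f,(238,183,295,212)); print(C,y,d,"axis x there:",548.7-(C[1]-179)*np.tan(np.radians(1.1)))
T0=np.array([553.8,-99.9])-106*U+80*U
def push(s0,s1,step,rate,lim):
    s=s0
    while s<s1:
        s=min(s+step,s1); t=T0+U*s; r.move_l([*t,5],rate=rate); q=r.get_state()
        F=np.array(q["contact_force"]); 
        if abs(F[0])>6 or -F[1]>lim or q["finger_gap"]>14 or q["finger_gap"]<9: print("stop",s); break
    print(s); return st("push")
push(0,30,10,40,12)
push(30,170,70,50,12)
E
```

```text
[552.4763   -14.409323] 91.04017 [56.2, 169.1] axis x there: 552.4136486034116
30
push t71.9 tcp [553.7 -94.5   5. ] F [-0.1  1.7  0.8] gap 11.5
170
push t75.0 tcp [551.1  44.2   5. ] F [-0.3 -3.3  3.8] gap 11.7
```

```bash
python3 - <<'E'
from h import *
T0=np.array([553.8,-99.9])-26*U
s=170
while s<207:
    s+= 17 if s<187 else 1
    t=T0+U*s; r.move_l([*t,5],rate=30); q=r.get_state(); F=np.array(q["contact_force"])
    print(s,np.round(q["tcp_pos"][:2],1),F.round(1),"%.1f"%q["finger_gap"])
    if np.linalg.norm(F[:2])>12: break
f=optics.grab_frame("top");cv2.imwrite("pics/top10.png",f);crop(f,170,170,290,220,6.5,"t10.png")
g=optics.grab_frame("scene");cv2.imwrite("pics/scene10.png",g);crop(g,220,120,330,210,7,"s10.png")
E
```

```text
187 [550.9  61.9] [ 0.5 -1.6  2.7] 11.8
188 [550.9  61.8] [ 0.7 -2.2  3.7] 11.7
189 [550.8  62.4] [-0.1 -3.8  4.5] 11.9
190 [550.8  63.7] [ 0.9 -3.7  5.4] 11.9
191 [550.8  64.9] [ 1.5 -3.3  4.7] 12.1
192 [550.8  66. ] [ 0.2 -3.6  4.5] 11.9
193 [550.7  67. ] [ 0.6 -3.7  5.2] 11.9
194 [550.7  68.1] [ 0.3 -3.8  5.4] 11.8
195 [550.7  69.1] [ 0.5 -4.1  5.4] 11.8
196 [550.7  70.1] [-0.2 -4.4  5.4] 11.6
197 [550.7  71.1] [ 0.3 -4.4  5.5] 11.7
198 [550.6  72.1] [ 0.5 -3.6  5. ] 11.8
199 [550.6  72.2] [-0.2 -5.   7. ] 11.9
200 [550.6  72.3] [-0.4 -7.6  7.2] 11.6
201 [550.6  72.3] [ 0.  -9.   7.8] 11.8
202 [550.6  72.3] [ -0.1 -10.7   8.8] 11.8
203 [550.7  72.3] [ -0.  -11.8  10.9] 11.9
204 [550.6  72.3] [ -0.3 -12.7  11.3] 11.8
```

View pics/t10.png

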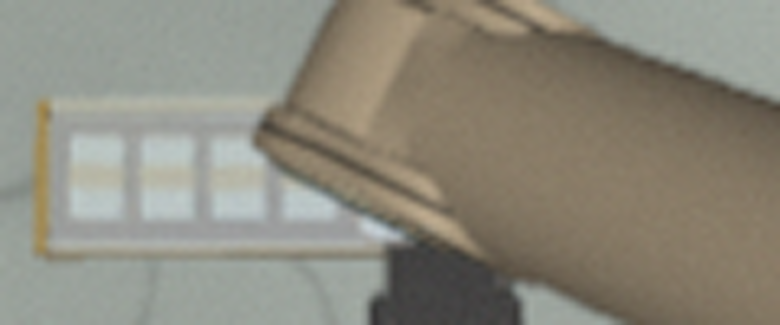

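The tray stopped hard at TCP y=72.3 against the closed end. I'll relax, release, retreat and check.

```bash
python3 - <<'E'
from h import *
p=np.array(r.get_state()["tcp_pos"]); r.move_l([p[0],p[1]-0.2,5],rate=10); st("relax")
jaws.move_gripper(40); st("open"); p=r.get_state()["tcp_pos"]
r.move_l([p[0],p[1],120],rate=80); r.goto([560,-300,250],quat(1.5)); st()
f=optics.grab_frame("top");cv2.imwrite("pics/top11.png",f);crop(f,170,170,270,220,7.8,"t11.png")
g=optics.grab_frame("scene");cv2.imwrite("pics/scene11.png",g);crop(g,225,135,325,210,7.8,"s11.png")
E
```

```text
relax t80.8 tcp [550.7  72.4   5. ] F [ 0.9 -3.5  4.7] gap 11.6
open t81.4 tcp [550.6  72.3   5. ] F [-0.5 -0.6 -0.2] gap 40.0
 t84.5 tcp [ 560.3 -298.2  249.8] F [-0.9  0.3  0.3] gap 40.0
```

View pics/t11.png

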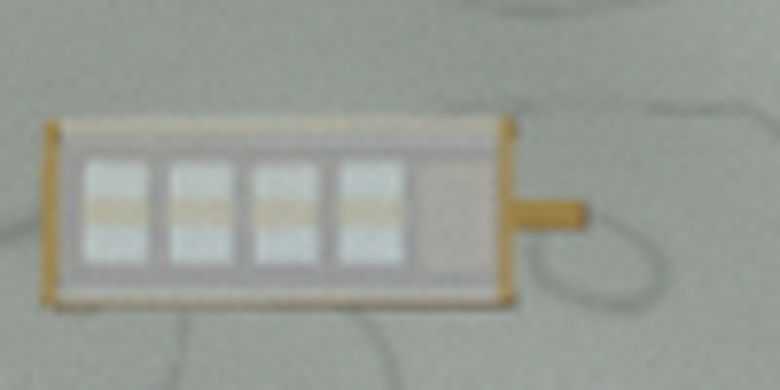

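View pics/s11.png

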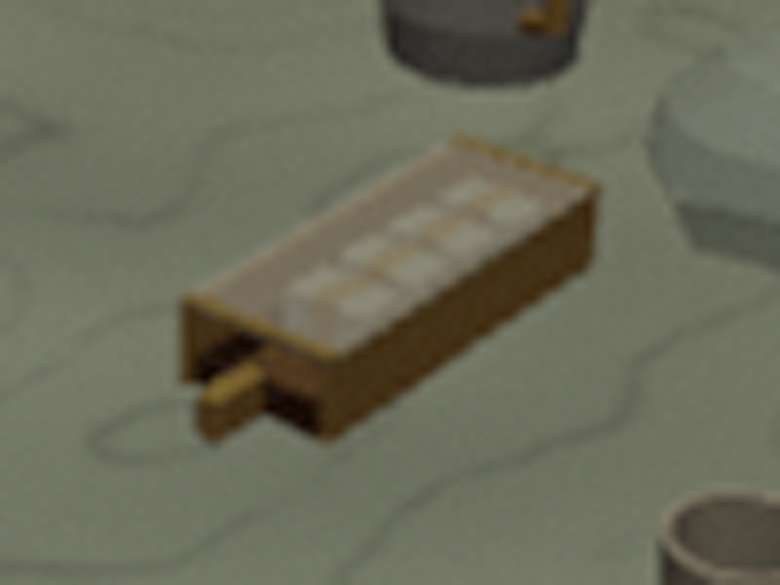

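View pics/top11.png

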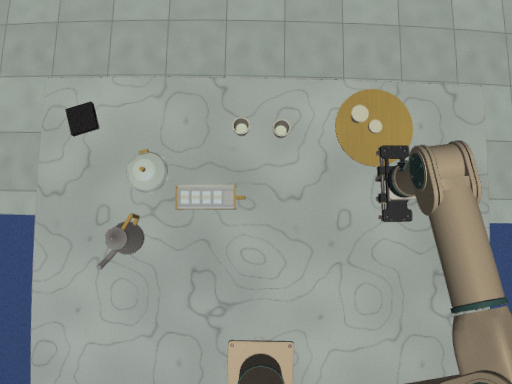

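Tray is home: only the tab shows at the mouth, around (240,197). The four bars are evenly spaced at about (184.5, 195.4, 206.3, 217.1) with bands in line, and the pot, dish and cups are where they were. Handing in.

```bash
python3 - <<'E'
from h import *
f=cv2.imread("pics/top11.png"); print("tab end",onz("top",[[244.9,197.2]],21)[0].round(1))
print(r.finish_job()); 
E
```

```text
tab end [550.8  57.3  21. ]
the job is handed in; nothing more can be done
None
```

The job is done and handed in at about 85 s of the allowed 208 s. The tray is home the right way round with only its tab showing, and all four bars present are in one even row on marks 2 to 5.

**What I did:** I slid the tray right out and squared up the two askew bars. I then added the two cream bars from the console, one of which had been knocked a few centimetres and had to be found again. I turned the tray end for end and pushed it in by the tab until it stopped against the closed end, at about 13 N sideways force. The orange look-alike was left alone.

**Last checks:**
- **Tray position:** the tab's outer end measured at y = 57.3 mm, which matches where the push stopped. That puts the front inside the mouth.
- **Bars:** they look evenly spaced through the roof, at about 85, 85 and 84 px in the enlarged view.
- **Pot, dish and cups:** they look unmoved in the top view. The arm hid the orange block in that last picture.

**What went wrong or disagreed:**
- The end bar, on mark 5, slid about 5 mm sideways during the turn. I put it back before the tray went in. It then measured about 1 mm off even spacing.
- The camera put the bars 1 to 2 mm further along the tray than its centre implied. That is within calibration error, so I left it.

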